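# Lower the ratchet frame prop at a bicycle stall

## Robot

A 6-joint arm with a two-finger parallel gripper is mounted at the origin on the work surface. World frame = base frame: x ahead of the robot, y to its left, z up, the work surface at z = 0. Lengths are in m, angles in rad, forces in N, time in s.
With the tool pointing down it reaches from about 0.35 to 0.975 m from the base axis. Payload 4.9 kg.
Tool frame: the origin (TCP) lies at the very end of the fingers, on their centre line; the grasp point (between the pads) lies 19 mm behind it (grasp_offset is the distance from the TCP to the grasp point, in m); x points along the fingers, y is the direction in which the jaws open and shut, and the axes are right-handed (so a half turn about x gives the same grasp; the last joint's range is limited). The gripper opens to 85 mm and grips with 20 to 120 N. Pads are 22 mm wide; open, the fingers measure 114 mm over their backs; the gripper's body (76 mm by 85 mm) begins 54 mm behind the grasp point. The pads swing forward as they close: fully open they stand 13 mm farther back than shut.
Start: joints at [-1.368, 0.053, 1.613, -0, 1.476, -0.119], TCP at [0.198, -0.593, 0.231] pointing down, gripper open.
Joint ranges: [-3.01, 3.01], [-1.01, 2.22], [0.06, 2.58], [-1.02, 4.17], [0.09, 2.62], [-3.14, 3.14]. Speed limits (rad/s): [2.57, 2.57, 3.14, 3.14, 3.14, 3.14].

## Interface

Orientations are given as a rotation vector (axis times angle).
In Python, from station import get_obs, get_image, camera_model, finish_job, grasp_offset gives the robot as it stands.
- The arm moves only by the shell command python3 -m crank 'ROWS' [OPENING] [FORCE]. ROWS is JSON, a list that holds one entry, the list of rows, each a list of 4 numbers: the shift along the world's x, y, z in m, then the turn about the world's z in degrees. In form: [[[dx, dy, dz, turn], ...]]. A call has 1 to 5 rows; each row is the pose to reach, as a shift and turn from the pose commanded when the call began; what a row does not reach only later rows make up. A row lasts 1/12 s, in which the tool goes at most 41.7 mm and 7.16 degrees, less where a joint would pass 70% of its speed; a pose out of reach is approached as far as the arm can. A call with a gripper value outside its range is refused whole. OPENING is the opening, from 0 (shut) to 1 (fully open), set as the call begins (- or left out, the last holds). The fingers move at their own pace and stop on an object; FORCE is the grip in N (left out, the last holds). Time passes only in rows, so rows that repeat a pose let the fingers close. It gives the time, the measured TCP pose, the force and the opening at its end, in the units of the state.
- get_obs(): the state, without advancing time (a new reading comes with each control period).
- get_image(name): name is "scene" or "top"; returns (picture, depth): 384x512x3 uint8, red, green, blue; 384x512 float32, m along the optical axis (not along the pixel's ray), 0 where there is no reading.
- camera_model(name): a dict with "fx", "fy", "cx", "cy" (pixels), "xyz" and "attitude" of the camera in the world. Camera axes: x right, y down, z forward; pixel columns grow to the right and rows downward; lengths in m; the calibration is good to about 2 mm. A picture is of the moment at which its call begins. camera_model takes no time and is no camera call.
- finish_job(): hands the job in, once; it reports no verdict.
The state is a dict: "t": time; "q": joint angles; "dq": joint speeds; "effort": joint torques, N m; "tool_pos": TCP position; "tool_rot": TCP orientation; "contact_force": force on the tool from outside, world axes, zero at the start; "wrist_torque": the same for the moment, N m; "opening": finger opening in m.
Only numpy, scipy, OpenCV 4.12 (cv2) and the standard library are available. Lean on these libraries where they do the work, as an engineer would, in place of code of your own. Each camera call takes 0.05 s, during which the arm holds its last target.

## Task

The bicycle is off the ratchet prop, so fold the prop down: first press the yellow pawl tab all the way down so the pawl swings free of the teeth and stays there, then push the raised red arm down by its black rubber pad until it lies on its rest post. Work with the fingers only, keeping the rest of the robot off the prop: nothing is gripped, never lift the arm, leave the pawl free at the end, and do not disturb the slotted stand's tools, the crank arm or the bell lid.

Things in the scene. Friction and masses are not known exactly. Their poses are not given: they have to be found in the camera images.
- prop: Green steel ratchet prop bolted to the ledge. Origin: on the ledge surface straight below the arm's pivot; z up. Foot plate 90 mm (x) by 235 mm (y -105 to +130 mm), 8 mm thick. The mechanism works in the plane x = 0: the arm rises towards +y, the pawl tab sticks out towards -y. Two cheek plates 106 mm high at x = +-22 mm, |y| < 25 mm. Rest post for the arm at y = 108 mm, 90 mm high.
- prop_pivot (a point): Centre of the arm's pivot, 90 mm above the ledge (prop frame 0, 0, 90 mm); hinge axis along the prop's x.
- prop_pad (a point): Centre of the upper face of the black rubber pad (44 mm along the prop's x, 62 mm along the arm), the outer end of the arm; moves with the arm. 145 mm along the arm from its pivot and 18 mm above the arm's centre line. The red bar below is 20 mm wide, 14 mm thick.
- prop_arm (a joint): Angle of the red arm: 0 slopes up 0.873 rad above level, grows as the arm goes down, below 0 is lifted. Starts 0 to 0.08; lies on its rest, a hard stop, at 0.785. While the pawl is engaged, the first tooth of the arm's steel wheel (74 mm radius) stops it at about 0.11 to 0.16. Stiff pivot (0.9 N m friction; arm 0.5 kg): it stays where left; pushing at the pad takes about 4 to 8 N.
- pawl_pivot (a point): Centre of the pawl's pivot, 45 mm above the ledge, at y = -76 mm in the prop frame; axis along the prop's x.
- pawl_tab (a point): Centre of the upper face of the yellow pawl tab (plate 36 mm along the prop's x, 46 mm long, 5 mm thick); moves with the pawl. With the pawl engaged it is at y = -130 mm, z = 67 mm in the prop frame, and the tab slopes up outwards (towards -y) by 0.35 rad. It is 58 mm from the pawl pivot and swings down about it.
- pawl (a joint): Angle of the pawl: 0 engaged in the teeth (starts 0 to 0.04), grows as the tab is pressed down, 0.42 at its hard stop (tab nearly level, its top face about 44 mm above the ledge); nose clear of the teeth from about 0.2. Stiff pivot (0.22 N m friction, about 4 N at the tab's centre), no spring: it stays where left.
- slot_stand: Fixed slotted wooden stand, 70 x 160 x 56 mm high, beyond the prop; three grooves across it. Origin: centre of its underside. Leave alone.
- tyre_lever: Loose blue steel tyre lever, 152 mm long, standing upright in one groove with its lower 44 mm (origin: its foot). Leave alone.
- wrench: Loose flat brass wrench, 137 mm long with a round head, standing upright in another groove (origin: its foot). Leave alone.
- crank_arm: Loose rusty iron crank arm, 174 mm long, 38 mm wide, 16 mm thick, lying flat to the right of the prop. Origin: centre of its underside, x along it. Leave alone.
- bell_lid: Loose black plastic bell lid, 60 mm across, 24 mm high, lying dome up. Origin: centre of its underside. Leave alone.

How it is judged:
On the way, in this order (a step that is already met when the one before it is completed fails the run):
1. the pawl is pressed free (joint above 0.33 of 0.42) while the arm is still up (joint below 0.25) (value of joint pawl above 0.33 rad and value of joint prop_arm below 0.25 rad), for 0.2 s.
2. the arm is pushed down onto its rest (joint above 0.72) (value of joint prop_arm above 0.72 rad), for 0.2 s.
At the end, for the whole second after the job is handed in: The arm lies at rest on its post (joint above 0.72 of 0.785, within about 10 mm at the pad), the pawl is still free (joint above 0.30 of 0.42), and the bystanders are where they were (value of joint prop_arm above 0.72 rad and value of joint pawl above 0.3 rad and not (velocity of joint prop_arm above 0.05 rad/s) and not (velocity of joint prop_arm below -0.05 rad/s)); the robot touches nothing.
It fails at once if the arm is lifted above its start (joint below -0.03) (value of joint prop_arm below -0.03 rad).
It fails at once if the arm is forced past the engaged pawl (value of joint prop_arm above 0.3 rad and value of joint pawl below 0.12 rad).
It fails at once if a bystander is moved more than 15 mm or lifted (distance of any of tyre_lever, wrench, crank_arm, bell_lid from where it was at the start of the episode above 0.015 m).
It fails at once if an upright tool is tipped (angle between any of tyre_lever, wrench's own z axis and vertical above 0.3 rad).
It fails at once if the robot presses on the prop with something other than its fingers (contact force between the arm and prop above 3 N).
It also fails if it takes over 43 s, if anything falls off the work surface, if the arm or the gripper's body presses on something with over 40 N, if the wrist force passes 120 N, or if a joint passes its speed limit or range.

## Working session

There is one attempt and no reset: what is moved stays moved. The work goes in short steps, Python scripts to look and compute and a shell command to move; the robot and the scene stay as the last step left them, time stands still between calls to the robot, and variables do not carry over. Pictures are saved under pics/ and viewed, and the job is handed in when it is done.

```bash
mkdir -p pics; ls; python3 - <<'E'
from station import *
import cv2,numpy as np
o=get_obs();print({k:np.round(v,3).tolist() for k,v in o.items()})
for n in("scene","top"):
    p,d=get_image(n);cv2.imwrite(f"pics/{n}0.png",p[:,:,::-1]);np.save(f"{n}_d.npy",d);np.save(f"{n}_p.npy",p);print(n,camera_model(n))
E
```

```text
pics
{'t': 0.0, 'q': [-1.368, 0.053, 1.614, 0.0, 1.476, -0.119], 'dq': [-0.0, 0.002, -0.001, -0.001, 0.002, 0.002], 'effort': [0.0, -39.367, -37.018, -0.0, 0.007, -0.0], 'tool_pos': [0.198, -0.592, 0.23], 'tool_rot': [2.048, 0.335, -2.048], 'contact_force': [-0.898, 0.894, 0.492], 'wrist_torque': [0.011, 0.007, 0.037], 'opening': 0.086}
scene {'fx': 489.2019900579733, 'fy': 489.2019900579733, 'cx': 264.338541428504, 'cy': 199.7240755523991, 'xyz': array([ 1.1228101 , -0.49065672,  1.03369978]), 'attitude': array([-2.35320221, -0.99059329,  0.32824816])}
top {'fx': 417.0791301035905, 'fy': 417.0791301035905, 'cx': 246.80789071418266, 'cy': 199.63273039390825, 'xyz': array([ 0.58836202, -0.05105771,  1.06586705]), 'attitude': array([-2.18096139,  2.18817437, -0.0580445 ])}
```

View pics/scene0.png

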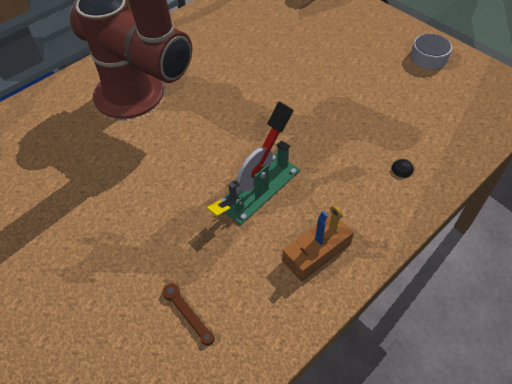

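View pics/top0.png

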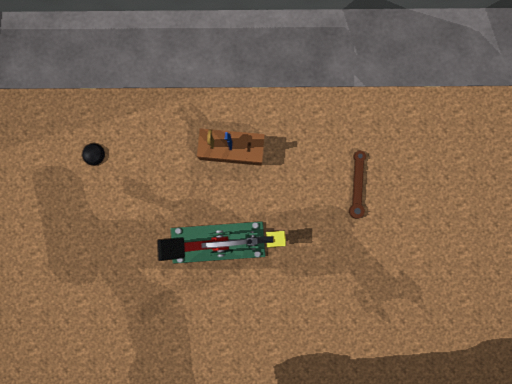

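The scene view shows the yellow tab near (218,208) and the black pad near (280,116). In the top view they are at (277,239) and (171,249), with the stand beyond them and the crank arm to the right. Next I'll measure them.

```bash
cat > h.py <<'E'
from station import *
import cv2,numpy as np
from scipy.spatial.transform import Rotation as R
def cloud(n,d):
    c=camera_model(n);v,u=np.mgrid[:384,:512]
    P=np.stack([(u-c["cx"])/c["fx"]*d,(v-c["cy"])/c["fy"]*d,d],-1)
    return P@R.from_rotvec(c["attitude"]).as_matrix().T+np.array(c["xyz"])
def masks(p):
    h=cv2.cvtColor(p,cv2.COLOR_RGB2HSV)
    return {"yellow":cv2.inRange(h,(24,180,120),(34,255,255)),"green":cv2.inRange(h,(55,80,30),(90,255,255)),
     "red":cv2.inRange(h,(0,200,60),(4,255,255))|cv2.inRange(h,(174,200,60),(180,255,255)),"black":cv2.inRange(h,(0,0,0),(180,255,38))}
def big(m,roi=None):
    if roi: k=np.zeros_like(m);x0,y0,x1,y1=roi;k[y0:y1,x0:x1]=1;m=m*k
    n,l,s,c=cv2.connectedComponentsWithStats(m); 
    i=1+np.argmax(s[1:,4]); return (l==i),s[i],c[i]
E
python3 - <<'E'
from h import *
roi={"top":{"yellow":(255,220,300,260),"green":(150,215,290,270),"red":(170,230,240,260),"black":(150,230,190,265)},
"scene":{"yellow":(200,190,240,225),"green":(215,130,310,225),"red":(240,110,290,190),"black":(260,95,300,135)}}
for n in roi:
    p,d=np.load(n+"_p.npy"),np.load(n+"_d.npy");C=cloud(n,d);M=masks(p)
    print(n,"table z",np.median(C[280:300,90:130,2]) if n=="top" else np.median(C[300:330,250:280,2]))
    for k,r in roi[n].items():
        m,s,c=big(M[k],r);m&=d>0
        if k!="green": m=cv2.erode(m.astype(np.uint8),np.ones((3,3)) if k!="red" else np.ones((1,1)))>0
        P=C[m];print(k,s,c.round(1),"med",np.median(P,0).round(4),"min",np.percentile(P,2,0).round(3),"max",np.percentile(P,98,0).round(3))
        if k in("black","yellow"):
            q=P-P.mean(0);U=np.linalg.svd(q,full_matrices=False);print("  normal",U[2][2].round(3),"rms",(U[1]/len(P)**.5).round(4), "mean",P.mean(0).round(4))
        if k=="green":
            t=P[np.abs(P[:,2]-np.percentile(P[:,2],20))<.006][:,:2].astype(np.float32)
            print("  foot z",np.percentile(P[:,2],20),cv2.minAreaRect(t),cv2.boxPoints(cv2.minAreaRect(t)).round(3).tolist())
E
```

```text
top table z 0.00047008805937409637
  return _methods._mean(a, axis=axis, dtype=dtype,
  ret = um.true_divide(
Traceback (most recent call last):
IndexError: index -1 is out of bounds for axis 0 with size 0
```

```bash
python3 - <<'E'
from h import *
for n,pts in {"top":[(278,239),(171,249),(195,246),(255,227),(215,225)],"scene":[(217,209),(280,116),(271,138),(290,175)]}.items():
    p,d=np.load(n+"_p.npy"),np.load(n+"_d.npy");h=cv2.cvtColor(p,cv2.COLOR_RGB2HSV);C=cloud(n,d)
    for u,v in pts: print(n,u,v,h[v,u],p[v,u],d[v,u],C[v,u].round(3))
    print((d==0).mean())
E
```

```text
top 278 239 [ 30 157 211] [210 211  81] 0.99073744 [ 0.557 -0.115  0.071]
top 171 249 [140  40  19] [18 16 19] 0.8537494 [0.542 0.113 0.209]
top 195 246 [  2 219  92] [92 18 13] 0.9127491 [0.545 0.072 0.15 ]
top 255 227 [131  12 174] [169 166 174] 1.0498152 [ 0.586 -0.061  0.014]
top 215 225 [ 73  99 100] [ 61 100  78] 1.0556233 [0.591 0.04  0.009]
0.0039011637369791665
scene 217 209 [ 27 243 218] [218 196  10] 1.1669555 [ 0.565 -0.116  0.073]
scene 280 116 [90 18 29] [27 29 29] 1.1551324 [0.547 0.112 0.209]
scene 271 138 [  1 215 114] [114  22  18] 1.1861894 [0.547 0.082 0.156]
scene 290 175 [ 77 125 100] [ 51 100  78] 1.3060265 [0.582 0.12  0.009]
0.0039520263671875
```

```bash
sed -i 's/(24,180,120),(34,255,255)/(22,110,90),(35,255,255)/' h.py
cat > m.py <<'E'
from h import *
import sys
def run(n,p,d,roi):
    C=cloud(n,d);M=masks(p)
    for k,r in roi.items():
        m,s,c=big(M[k],r);m&=d>0
        if k in("black","yellow"): m=cv2.erode(m.astype(np.uint8),np.ones((3,3)))>0
        P=C[m];print(n,k,s,c.round(1),"med",np.median(P,0).round(4),"min",np.percentile(P,2,0).round(3),"max",np.percentile(P,98,0).round(3))
        if k in("black","yellow"):
            P=P[np.abs(P[:,2]-np.median(P[:,2]))<.03]
            q=P-P.mean(0);U=np.linalg.svd(q,full_matrices=False);print("  normal",U[2][2].round(3),"rms",(U[1]/len(P)**.5).round(4), "mean",P.mean(0).round(4))
        if k=="green":
            t=P[np.abs(P[:,2]-.008)<.006][:,:2].astype(np.float32);b=cv2.minAreaRect(t)
            print("  foot",b,cv2.boxPoints(b).round(3).tolist())
E
python3 - <<'E'
from m import *
roi={"top":{"yellow":(255,220,300,260),"green":(150,215,290,270),"red":(170,230,240,260),"black":(150,230,190,265)},
"scene":{"yellow":(200,190,240,225),"green":(215,130,310,225),"red":(240,110,290,190),"black":(260,95,300,135)}}
for n in roi: run(n,np.load(n+"_p.npy"),np.load(n+"_d.npy"),roi[n])
E
```

```text
top yellow [266 231  20  17 265] [276.5 238.8] med [ 0.5595 -0.1151  0.0697] min [ 0.543 -0.129  0.06 ] max [ 0.574 -0.092  0.076]
  normal [-0.025  0.346  0.938] rms [0.0107 0.0099 0.0017] mean [ 0.5584 -0.1142  0.069 ]
top green [ 171  222   92   20 1116] [218.3 231.6] med [0.5737 0.0295 0.0087] min [ 0.554 -0.076  0.004] max [0.593 0.147 0.107]
  foot ((0.5726101398468018, 0.03562700003385544), (0.03906077891588211, 0.23165011405944824), 3.6447486877441406) [[0.5460000038146973, 0.15000000596046448], [0.5600000023841858, -0.08100000023841858], [0.5989999771118164, -0.07900000363588333], [0.5849999785423279, 0.15199999511241913]]
top red [184 237  44  14 176] [200.1 243.8] med [0.5496 0.0693 0.1478] min [0.537 0.007 0.101] max [0.561 0.09  0.171]
top black [158 238  27  22 527] [170.9 248.5] med [0.5447 0.113  0.2094] min [0.525 0.094 0.19 ] max [0.561 0.132 0.227]
  normal [ 0.056 -0.712  0.7  ] rms [0.0163 0.0109 0.0012] mean [0.5433 0.1136 0.2096]
scene yellow [207 200  23  16 192] [217.3 207.9] med [ 0.5613 -0.1139  0.0682] min [ 0.545 -0.128  0.06 ] max [ 0.574 -0.092  0.075]
  normal [ 0.043 -0.368 -0.929] rms [0.0109 0.0083 0.0016] mean [ 0.5604 -0.1139  0.0685]
scene green [ 225  147   74   77 1809] [263.1 186.7] med [0.5718 0.0287 0.0086] min [ 0.524 -0.077  0.003] max [0.595 0.142 0.102]
  foot ((0.5521540641784668, 0.034310974180698395), (0.08780311048030853, 0.23326939344406128), 4.988809108734131) [[0.49799999594688416, 0.1469999998807907], [0.5189999938011169, -0.0860000029206276], [0.6060000061988831, -0.07800000160932541], [0.5860000252723694, 0.15399999916553497]]
scene red [252 128  26  48 203] [266.7 146.3] med [0.551  0.0713 0.1488] min [0.537 0.007 0.098] max [0.564 0.095 0.174]
scene black [268 103  25  29 407] [279.6 116.7] med [0.545  0.1116 0.2055] min [0.527 0.094 0.187] max [0.563 0.13  0.223]
  normal [ 0.017 -0.717  0.697] rms [0.0149 0.0102 0.002 ] mean [0.5452 0.1118 0.2052]
```

```bash
python3 - <<'E'
from h import *
print(R.from_rotvec(get_obs()["tool_rot"]).as_matrix().round(3))
E
python3 -m crank '[[[0.03,0.04,0,0],[0.06,0.08,0,0],[0.09,0.12,0,0],[0.11,0.14,0,0],[0.12,0.16,0,0]]]' 0
```

```text
[[-0.     0.316 -0.949]
 [ 0.002 -0.949 -0.316]
 [-1.    -0.002 -0.   ]]
t: 0.52
tool_pos: [0.319, -0.4306, 0.2307]
tool_rot: [2.048, 0.334, -2.047]
contact_force: [0.7, 0.1, -0.6]
opening: 0.0252
```

```bash
python3 -m crank '[[[0.03,0.04,0,-4],[0.06,0.08,0,-8],[0.09,0.11,0,-12],[0.12,0.14,0,-14],[0.14,0.16,0,-14]]]'
python3 -m crank '[[[0.03,0.04,0,0],[0.05,0.08,0,0],[0.07,0.11,0,0],[0.09,0.13,0,0],[0.103,0.151,0,0]]]'
python3 -m crank '[[[0,0,-0.03,0],[0,0,-0.06,0],[0,0,-0.09,0],[0,0,-0.11,0],[0,0,-0.12,0]]]'
python3 - <<'E'
from h import *
for n in("scene","top"):
    p,d=get_image(n);cv2.imwrite(f"pics/{n}1.png",cv2.resize(p[90:290,140:340,::-1],None,fx=3,fy=3))
print(get_obs()["tool_pos"],get_obs()["t"])
E
```

```text
t: 0.93
tool_pos: [0.4551, -0.2742, 0.231]
tool_rot: [2.183, 0.083, -2.183]
contact_force: [0.3, -1.1, -0.1]
opening: 0.0001
t: 1.35
tool_pos: [0.5586, -0.1226, 0.2308]
tool_rot: [2.181, 0.088, -2.181]
contact_force: [-0.3, 0.0, 0.2]
opening: -0.0
t: 1.77
tool_pos: [0.5548, -0.1241, 0.1068]
tool_rot: [2.176, 0.088, -2.19]
contact_force: [-0.7, -0.2, 0.2]
opening: 0.0001
[ 0.55557769 -0.12457703  0.10855189] 1.8667
```

View pics/scene1.png

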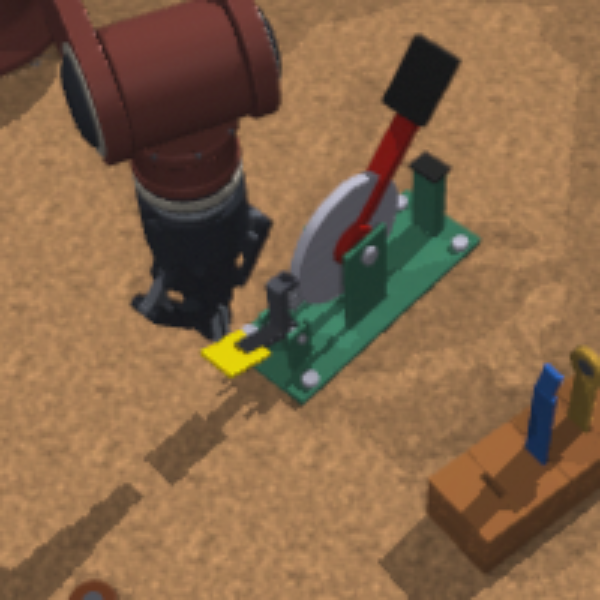

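View pics/top1.png

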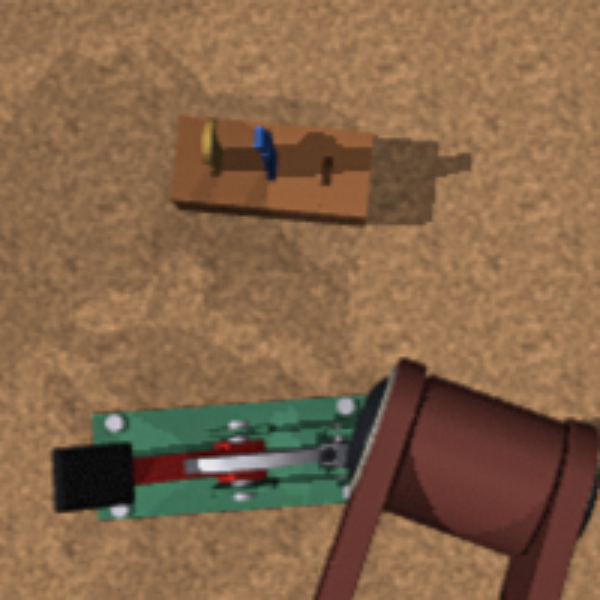

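```bash
python3 - <<'E'
from h import *
for n in("scene","top"):
    d=np.load(n+"_d.npy");C=cloud(n,d).reshape(-1,3)
    a=np.array([.551,.021]);th=np.radians(4.3);ey=np.array([-np.sin(th),np.cos(th)]);ex=np.array([np.cos(th),np.sin(th)])
    Q=np.c_[(C[:,:2]-a)@ex,(C[:,:2]-a)@ey,C[:,2]]
    for y0 in range(-156,-40,8):
        s=(Q[:,1]>y0/1e3)&(Q[:,1]<=(y0+8)/1e3)&(abs(Q[:,0])<.012)
        if s.any(): print(n,y0,Q[s,2].max().round(3),end=" | ")
    print()
E
```

```text
scene -156 0.076 | scene -148 0.074 | scene -140 0.075 | scene -132 0.068 | scene -124 0.066 | scene -116 0.065 | scene -108 0.062 | scene -100 0.058 | scene -92 0.102 | scene -84 0.108 | scene -76 0.107 | scene -68 0.104 | scene -60 0.121 | scene -52 0.133 | scene -44 0.137 | 
top -156 0.077 | top -148 0.077 | top -140 0.073 | top -132 0.071 | top -124 0.068 | top -116 0.067 | top -108 0.064 | top -100 0.061 | top -92 0.104 | top -84 0.11 | top -76 0.109 | top -68 0.106 | top -60 0.118 | top -52 0.134 | top -44 0.142 |
```

The pawl nose stands 109 mm high and will swing out towards -y when released. I'll turn the jaw axis along the prop's x so the finger knuckles stay clear of it.

```bash
python3 -m crank '[[[0.004,-0.004,0,7],[0.004,-0.004,0,14],[0.004,-0.004,0,21],[0.004,-0.004,0,28],[0.004,-0.004,0,35]]]'
python3 -m crank '[[[0,0,0,7],[0,0,0,14],[0,0,0,21],[0,0,0,28],[0,0,0,35]]]'
python3 -m crank '[[[0,0,0,7],[0,0,0,14],[0,0,0,20],[0,0,0,20],[0,0,0,20]]]'
python3 - <<'E'
from h import *
o=get_obs();print(o["tool_pos"],R.from_rotvec(o["tool_rot"]).as_matrix().round(3)[:,1],o["q"].round(2))
p,d=get_image("scene");cv2.imwrite(f"pics/scene2.png",cv2.resize(p[90:290,140:340,::-1],None,fx=3,fy=3))
E
```

```text
t: 2.28
tool_pos: [0.5628, -0.1299, 0.1139]
tool_rot: [1.821, 0.655, -1.816]
contact_force: [-0.2, -1.0, 1.2]
opening: -0.0001
t: 2.7
tool_pos: [0.5628, -0.1299, 0.1139]
tool_rot: [1.403, 1.068, -1.4]
contact_force: [0.5, -1.3, 0.5]
opening: -0.0003
t: 3.12
tool_pos: [0.5625, -0.1297, 0.1133]
tool_rot: [1.155, 1.241, -1.153]
contact_force: [-0.4, 0.3, 0.3]
opening: -0.0
[ 0.56245546 -0.1297004   0.11325849] [0.997 0.075 0.003] [-0.36  0.04  1.83 -0.    1.27 -0.43]
```

View pics/scene2.png

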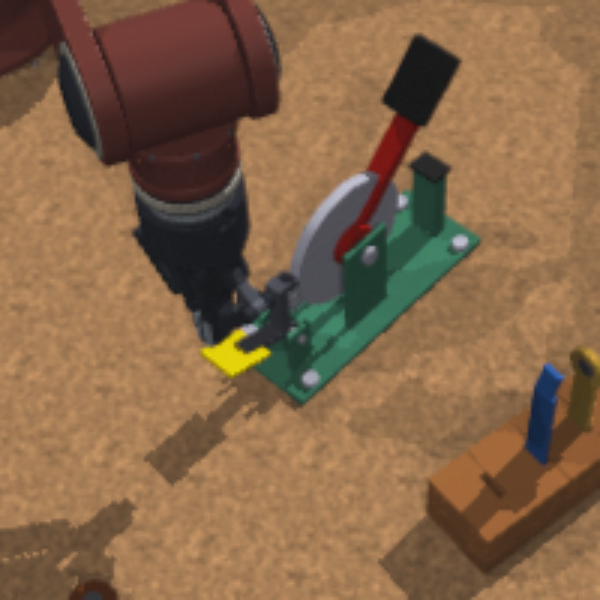

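```bash
python3 -m crank '[[[0,0.003,-0.015,0],[0,0.003,-0.027,0],[0,0.003,-0.034,0],[0,0.003,-0.04,0],[0,0.003,-0.044,0]]]'
python3 -m crank '[[[0,0,-0.004,0],[0,0,-0.008,0],[0,0,-0.012,0],[0,0,-0.014,0],[0,0,-0.016,0]]]'
```

```text
t: 3.58
tool_pos: [0.5613, -0.1269, 0.0669]
tool_rot: [1.151, 1.244, -1.153]
contact_force: [-1.1, -1.2, 3.5]
opening: 0.0
t: 4.0
tool_pos: [0.5618, -0.1263, 0.0514]
tool_rot: [1.152, 1.244, -1.151]
contact_force: [0.7, -3.0, 3.2]
opening: 0.0004
```

```bash
python3 -m crank '[[[0,0,-0.003,0],[0,0,-0.005,0],[0,0,-0.007,0],[0,0,-0.008,0],[0,0,-0.009,0]]]'
python3 - <<'E'
from h import *
o=get_obs();print(o["tool_pos"],o["contact_force"])
p,d=get_image("scene");cv2.imwrite(f"pics/scene3.png",cv2.resize(p[90:290,140:340,::-1],None,fx=3,fy=3))
E
```

```text
t: 4.42
tool_pos: [0.5617, -0.1262, 0.0426]
tool_rot: [1.152, 1.244, -1.151]
contact_force: [-0.5, -0.8, 8.0]
opening: -0.0001
[ 0.56172799 -0.12624117  0.04255707] [-0.45172281 -0.83898548  8.02154192]
```

View pics/scene3.png

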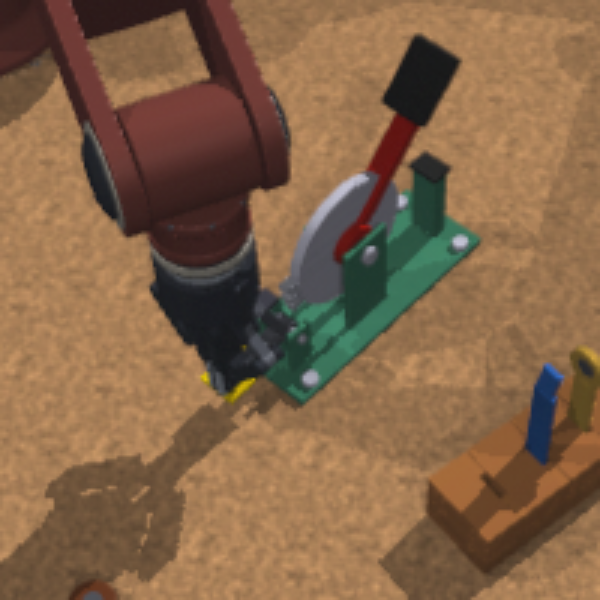

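The finger is on the tab at crop (232,385) and the nose has swung off the wheel. The force is rising, so the pawl is at or near its stop. I'll press 2 mm more and hold.

```bash
python3 -m crank '[[[0,0,-0.001,0],[0,0,-0.002,0],[0,0,-0.002,0],[0,0,-0.002,0],[0,0,-0.002,0]]]'

```

```text
t: 4.88
tool_pos: [0.5619, -0.1262, 0.0422]
tool_rot: [1.152, 1.245, -1.152]
contact_force: [-2.8, 0.7, 12.2]
opening: 0.0
```

```bash
python3 -m crank '[[[0,0,0.03,0],[0,0,0.07,0],[0,0,0.11,0],[0,0,0.15,0],[0,0,0.19,0]]]'
python3 -m crank '[[[0,0,0.03,0],[-0.004,0.04,0.03,0],[-0.007,0.08,0.03,0],[-0.01,0.12,0.03,0],[-0.013,0.15,0.03,0]]]'
python3 - <<'E'
from h import *
o=get_obs();print(o["tool_pos"],o["contact_force"])
p,d=get_image("scene");cv2.imwrite(f"pics/scene4.png",cv2.resize(p[90:290,140:340,::-1],None,fx=3,fy=3))
from m import run
run("scene",p,d,{"yellow":(200,190,240,235),"black":(270,95,300,135)})
E
```

```text
t: 5.3
tool_pos: [0.5602, -0.1253, 0.2308]
tool_rot: [1.152, 1.248, -1.153]
contact_force: [1.1, -0.4, -0.5]
opening: 0.0
t: 5.72
tool_pos: [0.547, 0.0266, 0.2593]
tool_rot: [1.152, 1.248, -1.152]
contact_force: [1.0, -0.1, 0.5]
opening: -0.0
[0.54702289 0.02662823 0.25931805] [ 1.0222178  -0.07929386  0.45747459]
scene yellow [207 204  23  21 227] [217.4 214.3] med [ 0.5599 -0.1175  0.0422] min [ 0.544 -0.131  0.038] max [ 0.574 -0.095  0.047]
  normal [-0.028 -0.076  0.997] rms [0.01   0.0095 0.002 ] mean [ 0.5603 -0.1165  0.0423]
scene black [270 102  23  30 396] [279.8 116.5] med [0.5446 0.1126 0.2058] min [0.527 0.095 0.186] max [0.562 0.13  0.223]
  normal [-0.047  0.718 -0.694] rms [0.0147 0.0105 0.0019] mean [0.5451 0.1127 0.206 ]
```

View pics/scene4.png

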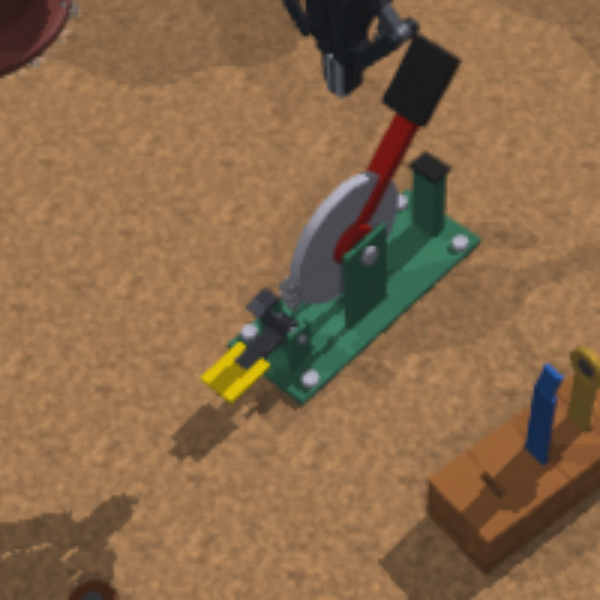

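The tab is level at z 42 mm (slope -0.08), so the pawl is free, and the arm is still up. Next is the pad.

```bash
python3 -m crank '[[[-0.001,0.035,0,0],[-0.003,0.066,0,0],[-0.003,0.073,-0.01,0],[-0.003,0.073,-0.025,0],[-0.003,0.073,-0.035,0]]]'

```

```text
t: 6.18
tool_pos: [0.5442, 0.0974, 0.2229]
tool_rot: [1.149, 1.248, -1.153]
contact_force: [0.6, -1.3, 0.1]
opening: 0.0
```

```bash
python3 -m crank '[[[0,0.002,-0.01,0],[0,0.002,-0.017,0],[0,0.008,-0.023,0],[-0.001,0.015,-0.03,0],[-0.001,0.022,-0.036,0]]]'

```

```text
t: 6.6
tool_pos: [0.5443, 0.1172, 0.1892]
tool_rot: [1.15, 1.242, -1.155]
contact_force: [-2.3, -6.2, 2.4]
opening: -0.0003
```

```bash
python3 -m crank '[[[0,0.004,-0.005,0],[0,0.008,-0.01,0],[-0.001,0.012,-0.015,0],[-0.001,0.016,-0.02,0],[-0.001,0.019,-0.025,0]]]'
python3 -m crank '[[[0,0.003,-0.005,0],[0,0.006,-0.01,0],[-0.001,0.009,-0.016,0],[-0.001,0.011,-0.022,0],[-0.001,0.012,-0.027,0]]]'
python3 - <<'E'
from h import *
o=get_obs();print(o["tool_pos"],o["contact_force"])
p,d=get_image("scene");cv2.imwrite(f"pics/scene5.png",cv2.resize(p[90:290,140:340,::-1],None,fx=3,fy=3))
E
```

```text
t: 7.02
tool_pos: [0.5437, 0.1372, 0.1647]
tool_rot: [1.151, 1.243, -1.153]
contact_force: [-1.9, -3.5, 3.2]
opening: -0.0001
t: 7.43
tool_pos: [0.543, 0.151, 0.1374]
tool_rot: [1.155, 1.245, -1.149]
contact_force: [0.9, 0.8, 5.8]
opening: 0.0004
[0.54304604 0.15099741 0.137404  ] [0.87591607 0.84712254 5.78253215]
```

View pics/scene5.png

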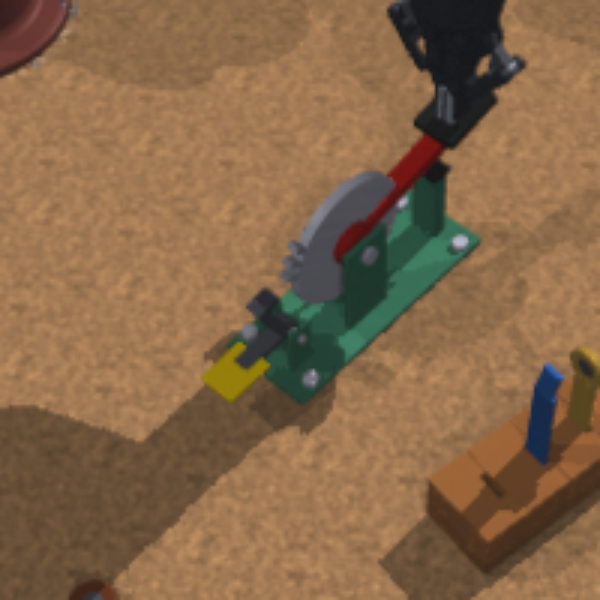

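The fingers are pressing on the pad at crop (450,115), with the arm most of the way down and the pawl still free.

```bash
python3 -m crank '[[[0,0.001,-0.004,0],[0,0.002,-0.008,0],[0,0.003,-0.012,0],[0,0.003,-0.015,0],[0,0.004,-0.017,0]]]'
python3 -m crank '[[[0,0,-0.001,0],[0,0,-0.002,0],[0,0,-0.003,0],[0,0,-0.003,0],[0,0,-0.003,0]]]'
```

```text
t: 7.9
tool_pos: [0.5425, 0.1551, 0.1205]
tool_rot: [1.154, 1.246, -1.15]
contact_force: [-0.1, 0.3, 4.2]
opening: 0.0003
t: 8.32
tool_pos: [0.5427, 0.1551, 0.12]
tool_rot: [1.154, 1.247, -1.15]
contact_force: [-5.6, 0.3, 14.8]
opening: 0.0
```

The arm has reached its hard stop: the force is up and the tool has stopped at z 0.120. I'll retract.

```bash
python3 -m crank '[[[0,0,0,0],[0,0,0,0],[0,0,0.02,0],[0,0,0.06,0],[0,0,0.1,0]]]'
python3 -m crank '[[[0,0,0.03,0],[-0.04,0,0.03,0],[-0.08,0,0.03,0],[-0.12,0,0.03,0],[-0.12,0,0.03,0]]]'
python3 -m crank '[[[0,0,0,0],[0,0,0,0],[0,0,0,0],[0,0,0,0],[0,0,0,0]]]'
python3 - <<'E'
from m import *
o=get_obs();print(o["tool_pos"],o["contact_force"])
for n in("scene","top"):
    p,d=get_image(n);cv2.imwrite(f"pics/{n}6.png",p[:,:,::-1])
    run(n,p,d,{"yellow":(200,190,240,235),"black":(280,100,320,145)} if n=="scene" else {"yellow":(255,220,300,260),"black":(140,230,190,270)})
E
```

```text
t: 8.73
tool_pos: [0.5401, 0.1539, 0.215]
tool_rot: [1.149, 1.25, -1.157]
contact_force: [0.7, 0.6, -0.4]
opening: -0.0001
t: 9.15
tool_pos: [0.416, 0.1541, 0.2446]
tool_rot: [1.148, 1.25, -1.154]
contact_force: [1.1, -0.2, -0.7]
opening: 0.0002
t: 9.57
tool_pos: [0.4232, 0.1538, 0.2472]
tool_rot: [1.152, 1.245, -1.153]
contact_force: [0.5, -0.0, -0.2]
opening: 0.0003
[0.4232061  0.15378676 0.24719105] [ 0.4951188  -0.02635019 -0.15327752]
scene yellow [207 204  23  21 227] [217.4 214.3] med [ 0.5613 -0.1175  0.042 ] min [ 0.545 -0.131  0.038] max [ 0.575 -0.094  0.046]
  normal [ 0.034  0.059 -0.998] rms [0.01   0.0093 0.002 ] mean [ 0.5603 -0.1167  0.0422]
scene black [280 121  25  21 272] [291.4 131.6] med [0.5468 0.153  0.1187] min [0.527 0.135 0.114] max [0.56  0.179 0.122]
  normal [-0.001 -0.089  0.996] rms [0.0126 0.0098 0.0019] mean [0.5454 0.1543 0.1187]
top yellow [266 231  21  16 256] [276.9 238.2] med [ 0.5588 -0.117   0.0434] min [ 0.544 -0.132  0.04 ] max [ 0.573 -0.092  0.048]
  normal [-0.002  0.067 -0.998] rms [0.0107 0.0097 0.0018] mean [ 0.559  -0.1168  0.0434]
top black [143 239  38  19 499] [157.1 247.9] med [0.5393 0.1624 0.1208] min [0.522 0.137 0.116] max [0.556 0.188 0.125]
  normal [-0.004 -0.082  0.997] rms [0.0156 0.0101 0.0018] mean [0.5394 0.1625 0.1207]
```

View pics/scene6.png

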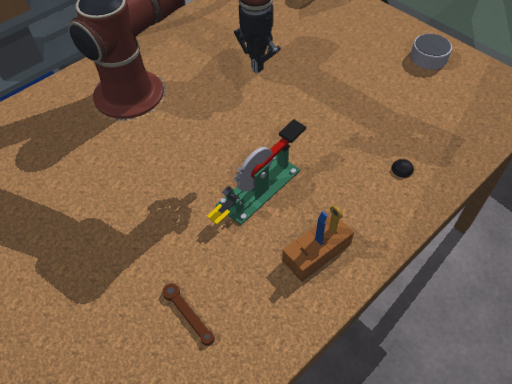

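View pics/top6.png

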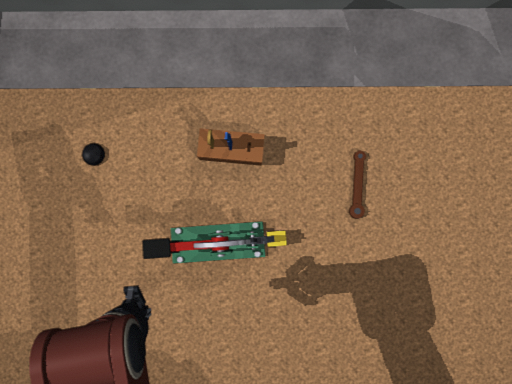

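```bash
python3 -c "from station import *;print(finish_job())"
```

```text
the job is handed in; nothing more can be done
None
```

The prop is folded down and the job is handed in, at about 9.7 s of the 43 s allowed; no verdict was reported. With closed fingers I pressed the yellow tab to its hard stop (about 12 N at the end). I then pushed the red arm down by its pad until it stopped on the post (about 15 N), and moved the robot clear.

Last checks, all from the final camera views and force readings:
- **Pawl:** the tab top is 42–43 mm above the ledge and slopes about -0.07 rad. That puts the joint at about 0.42, so the pawl is free.
- **Arm:** the pad slopes 0.08–0.09 rad at a height of 119–121 mm. That puts the joint at about 0.785, at its rest.
- **Bystanders:** the tyre lever, wrench, crank arm and bell lid look unmoved next to the first pictures. I compared these by eye only.
- **Robot:** it stands clear of everything and the force reads about zero.

None of these checks failed. The only disagreement was the pad centre, which differed by about 8 mm in y between the two views. I put that down to a region-of-interest crop in the scene view; the slopes and heights agree.

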